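Re-rack the press punches in reverse order

ROBOT

A 7-joint arm with a two-finger parallel gripper is mounted at the origin on the work surface. World frame = base frame: x ahead of the robot, y to its left, z up, the work surface at z = 0. Lengths are in m, angles in rad, forces in N, time in s.
With the tool pointing down it reaches from about 0.35 to 0.9 m from the base axis. Payload 7.2 kg.
Tool frame: the origin (TCP) lies at the very end of the fingers, on their centre line; the grasp point (between the pads) lies 19 mm behind it (env.tcp_to_grasp is the distance from the TCP to the grasp point, in m); z points along the fingers, y is the line along which they close (so a half turn about z gives the same grasp; the last joint's range is limited). The gripper opens to 85 mm and grips with 20 to 120 N. Pads are 22 mm wide; open, the fingers measure 114 mm over their backs; the gripper's body (76 mm by 85 mm) begins 54 mm behind the grasp point. The pads swing forward as they close: fully open they stand 13 mm farther back than shut.
Start: joints at [1.234, 0.411, -0.013, 1.596, 0.006, 1.134, -0.082], TCP at [0.166, -0.603, 0.231] pointing down, gripper open.
Joint ranges: [-2.95, 2.95], [-0.29, 1.99], [-1.47, 1.44], [0.14, 2.54], [-1.03, 4.17], [0.13, 1.85], [-2.86, 2.86]. Speed limits (rad/s): [2.39, 2.39, 3.01, 3.01, 3.14, 3.14, 3.14].

INTERFACE

Orientations are given as a unit quaternion [x, y, z, w].
In Python, from bench import env, cams, finish_job gives the robot as it stands.
- The arm moves only by the tool carry_out, never from a script. Its argument "rows" is a list of rows, each a list of 3 entries, a list of its own where there are three numbers: the shift along the tool's x, y, z in units of 30 mm (1.0 is 30 mm), then the turn about the tool's z in units of 6 degrees (1.0 is 6 degrees), then the opening, from 0 (shut) to 1 (fully open). In form: [[[x, y, z], yaw, claw], ...]. A call has exactly 5 rows; each row is the pose to reach, as a shift and turn from the pose commanded when the call began, along the tool's axes at that moment; what a row does not reach only later rows make up. A row lasts 1/10 s, in which the tool goes at most 50 mm and 8.59 degrees, less where a joint would pass 70% of its speed; a pose out of reach is approached as far as the arm can. A call with a gripper value outside its range is refused whole. The fingers move at their own pace and stop on an object; the grip force is fixed at half the most. Time passes only in rows, so rows that repeat a pose let the fingers close, or fill a call up. It gives the time, the measured TCP pose, the force, the opening and the grip force at its end, in the units of the state.
- env.read_state(): the state, without advancing time (a new reading comes with each control period).
- cams.get_image(name): name is "scene" or "top" or "wrist"; returns a dict with "frame" (480x640x3 uint8, blue, green, red), "fov_y" (degrees; the focal length in pixels is half the picture's height over the tangent of half this angle, whatever the lens; pixels are square), "cx", "cy" (the principal point, pixels), "T" (4x4, takes a point from camera to world coordinates). Camera axes: x right, y down, z forward; pixel columns grow to the right and rows downward; lengths in m; the calibration is good to about 2 mm. A picture is of the moment at which its call begins. There is no depth.
- finish_job(): hands the job in; it is judged then, once.
The state is a dict: "time_s": time; "joints": joint angles; "joint_velocities": joint speeds; "joint_efforts": joint torques, N m; "position": TCP position; "tcp_rot": TCP orientation; "contact_force": force on the tool from outside, world axes, zero at the start; "torque": the same for the moment, N m; "grip_width": finger opening in m; "gripper_force": force on a finger pad.
Only numpy, scipy, OpenCV 4.12 (cv2) and the standard library are available. Lean on these libraries where they do the work, as an engineer would, in place of code of your own. Each camera call takes 0.05 s, during which the arm holds its last target. There are 200 camera calls.

TASK

The four steel press punches stand in a row on the dark wooden rack in their order of use for assembly; the strip-down job needs them the other way round. Move them all to the blue steel rack in reverse order, so that the punch at the left end of the dark wooden rack ends at the right end of the steel rack and so on, each standing upright in its own pocket. Do not drop them into the pockets or knock any over.

Things in the scene. Friction and masses are not known exactly. Their poses are not given: they have to be found in the camera images.
- pin_mid (a point): pin punch: steel, a round foot 30 mm in diameter and 16 mm high (tapering in by 22 mm), from which a slender straight stem 16 mm in diameter rises; 82 mm tall, about 200 g (give or take a fifth). Stands upright; this point is its centre, half-way up (41 mm over its foot), z up.
- cone_mid (a point): cone punch: solid steel cylinder 28 mm in diameter up to 56 mm, then a cone to a point; 78 mm tall, about 260 g (give or take a fifth). Stands upright; this point is its centre, half-way up (39 mm over its foot), z up.
- square_mid (a point): square punch: solid steel bar 26 x 26 mm, flat top, 72 mm tall; its x and y axes are square to its flat sides, about 330 g (give or take a fifth). Stands upright; this point is its centre, half-way up (36 mm over its foot), z up.
- tube_mid (a point): tube punch: plain steel tube, 30 mm outside and 19 mm inside diameter, open at the top, 70 mm tall, about 210 g (give or take a fifth). Stands upright; this point is its centre, half-way up (35 mm over its foot), z up.
- pin_pocket: Dark wooden pocket in which the pin punch stands at the start: a fixed shallow open box 54 x 54 mm and 13 mm high, one of four on the dark wooden rack. Origin at the centre of its underside; its floor is 4 mm higher and its rim 13 mm higher; inside 46 x 46 mm. It stays there and so marks which place the punch came from.
- cone_pocket: Dark wooden pocket in which the cone punch stands at the start: a fixed shallow open box 54 x 54 mm and 13 mm high, one of four on the dark wooden rack. Origin at the centre of its underside; its floor is 4 mm higher and its rim 13 mm higher; inside 46 x 46 mm. It stays there and so marks which place the punch came from.
- square_pocket: Dark wooden pocket in which the square punch stands at the start: a fixed shallow open box 54 x 54 mm and 13 mm high, one of four on the dark wooden rack. Origin at the centre of its underside; its floor is 4 mm higher and its rim 13 mm higher; inside 46 x 46 mm. It stays there and so marks which place the punch came from.
- tube_pocket: Dark wooden pocket in which the tube punch stands at the start: a fixed shallow open box 54 x 54 mm and 13 mm high, one of four on the dark wooden rack. Origin at the centre of its underside; its floor is 4 mm higher and its rim 13 mm higher; inside 46 x 46 mm. It stays there and so marks which place the punch came from.
- wood_rack: The dark wooden rack, full at the start: a fixed strip 72 (x) x 256 (y) x 6 mm lying on the bench, with the four pockets in a row on top. Origin at the centre of its underside, on the bench; its y axis runs along the row (roughly to the robot's left), and the pocket centres are at y = +90, +30, -30 and -90 mm. The punches' feet stand 10 mm above the bench.
- steel_rack: The blue painted steel rack, empty at the start: fixed, same form and size as the dark wooden rack, 72 (x) x 256 (y) mm, 6 mm base with four shallow pockets in a row on top. Origin at the centre of its underside, on the bench; its y axis runs along the row (roughly to the robot's left), pocket centres at y = +90, +30, -30 and -90 mm, x = 0. Each pocket is 46 x 46 mm inside with 4 mm walls; its floor is 10 mm and its rim 19 mm above the bench.
Things that resemble listed ones, but are neither listed nor needed, are in the scene too. What is shaped like the part that bears pin_mid but green is not meant.

How it is judged:
At the end, for the whole second after the job is handed in: Each punch stands in the steel rack pocket mirroring its start place (y = +90 mm goes to -90 mm, +30 to -30 and so on): centre within 13 mm of the pocket centre along and across the rack, foot within 4 mm of the floor, tilt under 0.1 rad, at rest (under 0.02 m/s) (((y of pin_pocket in the frame of wood_rack between 0.075 and 0.105 m and y of pin_mid in the frame of steel_rack between -0.103 and -0.077 m) or (y of pin_pocket in the frame of wood_rack between 0.015 and 0.045 m and y of pin_mid in the frame of steel_rack between -0.043 and -0.017 m) or (y of pin_pocket in the frame of wood_rack between -0.045 and -0.015 m and y of pin_mid in the frame of steel_rack between 0.017 and 0.043 m) or (y of pin_pocket in the frame of wood_rack between -0.105 and -0.075 m and y of pin_mid in the frame of steel_rack between 0.077 and 0.103 m)) and x of pin_mid in the frame of steel_rack between -0.013 and 0.013 m and z of pin_mid in the frame of steel_rack between 0.047 and 0.055 m and angle between each of pin_mid, cone_mid, square_mid, tube_mid's own z axis and vertical below 0.1 rad and linear speed of each of pin, cone, square, tube below 0.02 m/s and ((y of cone_pocket in the frame of wood_rack between 0.075 and 0.105 m and y of cone_mid in the frame of steel_rack between -0.103 and -0.077 m) or (y of cone_pocket in the frame of wood_rack between 0.015 and 0.045 m and y of cone_mid in the frame of steel_rack between -0.043 and -0.017 m) or (y of cone_pocket in the frame of wood_rack between -0.045 and -0.015 m and y of cone_mid in the frame of steel_rack between 0.017 and 0.043 m) or (y of cone_pocket in the frame of wood_rack between -0.105 and -0.075 m and y of cone_mid in the frame of steel_rack between 0.077 and 0.103 m)) and x of cone_mid in the frame of steel_rack between -0.013 and 0.013 m and z of cone_mid in the frame of steel_rack between 0.045 and 0.053 m and ((y of square_pocket in the frame of wood_rack between 0.075 and 0.105 m and y of square_mid in the frame of steel_rack between -0.103 and -0.077 m) or (y of square_pocket in the frame of wood_rack between 0.015 and 0.045 m and y of square_mid in the frame of steel_rack between -0.043 and -0.017 m) or (y of square_pocket in the frame of wood_rack between -0.045 and -0.015 m and y of square_mid in the frame of steel_rack between 0.017 and 0.043 m) or (y of square_pocket in the frame of wood_rack between -0.105 and -0.075 m and y of square_mid in the frame of steel_rack between 0.077 and 0.103 m)) and x of square_mid in the frame of steel_rack between -0.013 and 0.013 m and z of square_mid in the frame of steel_rack between 0.042 and 0.05 m and ((y of tube_pocket in the frame of wood_rack between 0.075 and 0.105 m and y of tube_mid in the frame of steel_rack between -0.103 and -0.077 m) or (y of tube_pocket in the frame of wood_rack between 0.015 and 0.045 m and y of tube_mid in the frame of steel_rack between -0.043 and -0.017 m) or (y of tube_pocket in the frame of wood_rack between -0.045 and -0.015 m and y of tube_mid in the frame of steel_rack between 0.017 and 0.043 m) or (y of tube_pocket in the frame of wood_rack between -0.105 and -0.075 m and y of tube_mid in the frame of steel_rack between 0.077 and 0.103 m)) and x of tube_mid in the frame of steel_rack between -0.013 and 0.013 m and z of tube_mid in the frame of steel_rack between 0.041 and 0.049 m); the robot touches nothing.
It fails at once if a punch is knocked over (tilted more than 0.9 rad) (angle between any of pin_mid, cone_mid, square_mid, tube_mid's own z axis and vertical above 0.9 rad).
It fails at once if a punch is dropped over the steel rack (falls out of the fingers, faster than 0.35 m/s while still over 12 mm above the pocket floor) ((contact force between pin and the fingers below 0.1 N and linear speed of pin above 0.35 m/s and x of pin_mid in the frame of steel_rack between -0.05 and 0.05 m and y of pin_mid in the frame of steel_rack between -0.14 and 0.14 m and z of pin_mid in the frame of steel_rack above 0.063 m) or (contact force between cone and the fingers below 0.1 N and linear speed of cone above 0.35 m/s and x of cone_mid in the frame of steel_rack between -0.05 and 0.05 m and y of cone_mid in the frame of steel_rack between -0.14 and 0.14 m and z of cone_mid in the frame of steel_rack above 0.061 m) or (contact force between square and the fingers below 0.1 N and linear speed of square above 0.35 m/s and x of square_mid in the frame of steel_rack between -0.05 and 0.05 m and y of square_mid in the frame of steel_rack between -0.14 and 0.14 m and z of square_mid in the frame of steel_rack above 0.058 m) or (contact force between tube and the fingers below 0.1 N and linear speed of tube above 0.35 m/s and x of tube_mid in the frame of steel_rack between -0.05 and 0.05 m and y of tube_mid in the frame of steel_rack between -0.14 and 0.14 m and z of tube_mid in the frame of steel_rack above 0.057 m)).
It also fails if it takes over 120 s, if anything falls off the work surface, if the arm or the gripper's body presses on something with over 40 N, if the wrist force passes 120 N, or if a joint passes its speed limit or range.

## Working session

There is one attempt and no reset: what is moved stays moved. The work goes in short steps, Python scripts to look and compute and a tool call to move; the robot and the scene stay as the last step left them, time stands still between calls to the robot, and variables do not carry over. Pictures are saved under pics/ and viewed, at most 14 in all, crops included, and the job is handed in when it is done.

Besides the shell and the picture viewer there is one more tool, called by a JSON object that holds its "method" and its "body". carry_out: Moves the arm, as the interface text tells. Its arguments: {"type":"object","properties":{"rows":{"type":"array","items":{"type":"array"}}},"required":["rows"]}

```bash
ls; mkdir -p pics; cat > h.py <<'E'
import numpy as np, cv2
from bench import env, cams
def grab(n,save=None):
    d=cams.get_image(n); 
    if save: cv2.imwrite('pics/'+save+'.png',d['frame'])
    f=240/np.tan(np.radians(d['fov_y'])/2)
    d['f']=f; d['T']=np.array(d['T']); return d
def ray(d,u,v):
    r=d['T'][:3,:3]@np.array([(u-d['cx'])/d['f'],(v-d['cy'])/d['f'],1.]); return d['T'][:3,3],r/np.linalg.norm(r)
def onplane(d,u,v,z):
    o,r=ray(d,u,v); return o+r*(z-o[2])/r[2]
def tri(d1,p1,d2,p2):
    o1,r1=ray(d1,*p1);o2,r2=ray(d2,*p2)
    A=np.stack([r1,-r2],1); s=np.linalg.lstsq(A,o2-o1,rcond=None)[0]
    a=o1+s[0]*r1;b=o2+s[1]*r2; return (a+b)/2,np.linalg.norm(a-b)
def proj(d,p):
    q=np.linalg.inv(d['T'])@np.append(p,1); return d['f']*q[0]/q[2]+d['cx'],d['f']*q[1]/q[2]+d['cy']
E
python3 - <<'E'
from h import *
for n in('scene','top','wrist'):
    d=grab(n,n+'0'); print(n,d['fov_y'],d['cx'],d['cy'],d['T'].round(3).tolist())
print(env.read_state(),env.tcp_to_grasp)
E
```

```text
pics
scene 46.57268534399013 314.2848516564833 236.27069477392715 [[0.128, 0.76, -0.637, 1.121], [0.992, -0.094, 0.087, -0.073], [0.006, -0.642, -0.766, 0.707], [0.0, 0.0, 0.0, 1.0]]
top 47.77512085717958 322.0267505593811 238.66066080844286 [[0.024, -0.986, 0.168, 0.434], [-1.0, -0.022, 0.013, -0.009], [-0.009, -0.168, -0.986, 0.977], [0.0, 0.0, 0.0, 1.0]]
wrist 71.43399191400995 317.98743526849006 245.1336168370832 [[0.265, -0.927, -0.265, 0.233], [-0.964, -0.255, -0.071, -0.583], [-0.002, 0.274, -0.962, 0.373], [0.0, 0.0, 0.0, 1.0]]
{'time_s': 0.15, 'joints': array([ 1.23378557,  0.41171668, -0.01272341,  1.59682879,  0.00559893,
        1.13430196, -0.08222955]), 'joint_velocities': array([-0.00026804, -0.00255631,  0.00068069, -0.00199194, -0.00107538,
        0.00175389, -0.00013016]), 'joint_efforts': array([ 1.40759854e-03, -6.01038265e+01,  6.82822689e-01, -2.99649328e+01,
        1.39289960e-02,  7.91752478e-03, -1.04474526e-05]), 'position': array([ 0.16586792, -0.60220377,  0.23065529]), 'tcp_rot': array([ 9.90980736e-01,  1.34003021e-01, -1.21001313e-04, -5.97465161e-04]), 'contact_force': array([-0.68694641,  0.2706257 ,  0.59609951]), 'torque': array([-0.05320122,  0.02156987, -0.03672283]), 'gripper_force': 0.0, 'grip_width': 0.08542503841799588} 0.0187
```

View pics/scene0.png

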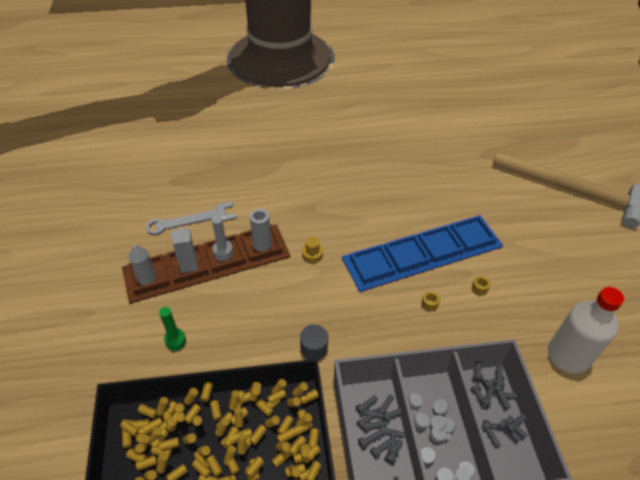

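View pics/top0.png

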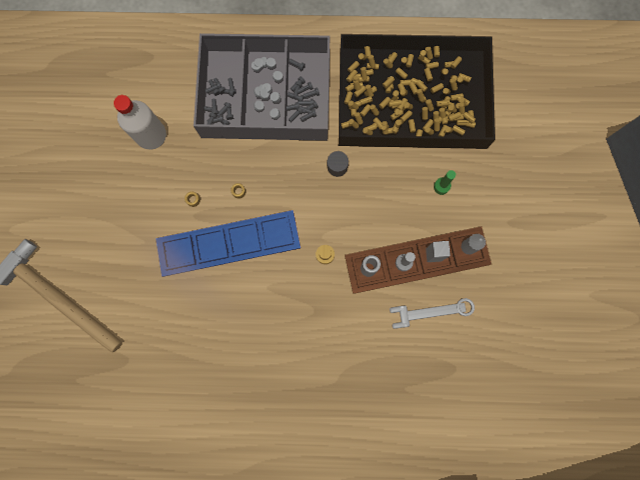

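```bash
python3 - <<'E'
from h import *
t=grab('top');s=grab('scene')
def rackc(d,wood,roi):
    h=cv2.cvtColor(d['frame'],cv2.COLOR_BGR2HSV)
    m=cv2.inRange(h,(0,90,20),(12,255,140)) if wood else cv2.inRange(h,(100,100,40),(125,255,255))
    z=np.zeros_like(m);x0,y0,x1,y1=roi;z[y0:y1,x0:x1]=m[y0:y1,x0:x1]
    c=max(cv2.findContours(z,0,2)[0],key=cv2.contourArea)
    hull=cv2.convexHull(c); q=cv2.approxPolyN(hull,4,ensure_convex=True).reshape(-1,2).astype(float)
    return q
for name,wood,rt,rs in(('wood',1,(330,210,510,305),(110,210,300,310)),('steel',0,(140,200,310,290),(335,205,515,300))):
    a=rackc(t,wood,rt);b=rackc(s,wood,rs); print(name,a.tolist(),b.tolist())
    P=[]
    for p in a:
        w=onplane(t,*p,.006); pj=np.array(proj(s,w)); k=np.argmin(np.linalg.norm(b-pj,axis=1))
        X,g=tri(t,p,s,b[k]); P.append(X); print(X.round(4),round(g,4), 'planeT',w[:2].round(4),'planeS',onplane(s,*b[k],.006)[:2].round(4))
    P=np.array(P); print('c',P.mean(0).round(4),'sides',[np.linalg.norm(P[i]-P[(i+1)%4]).round(4) for i in range(4)])
A=cv2.resize(t['frame'][222:297,340:500],(560,262),interpolation=cv2.INTER_CUBIC)
B=cv2.resize(s['frame'][200:300,120:295],(560,320),interpolation=cv2.INTER_CUBIC)
cv2.imwrite('pics/comp.png',np.vstack([A,B]))
E
```

```text
wood [[491.0, 264.0], [353.0, 293.0], [345.0, 255.0], [481.0, 226.0]] [[289.0, 256.0], [129.0, 302.0], [122.0, 265.0], [275.0, 224.0]]
[ 0.5601 -0.2998  0.0066] 0.0009 planeT [ 0.5602 -0.3005] planeS [ 0.5596 -0.2996]
[ 0.5025 -0.054   0.0044] 0.0012 planeT [ 0.5024 -0.0533] planeS [ 0.5038 -0.0546]
[ 0.5711 -0.038   0.0022] 0.0001 planeT [ 0.5706 -0.0379] planeS [ 0.5741 -0.0381]
[ 0.6297 -0.2842  0.0041] 0.0012 planeT [ 0.6294 -0.2843] planeS [ 0.6311 -0.283 ]
c [ 0.5659 -0.169   0.0043] sides [np.float64(0.2525), np.float64(0.0705), np.float64(0.2531), np.float64(0.0715)]
steel [[300.0, 248.0], [192.0, 270.0], [159.0, 237.0], [292.0, 210.0]] [[503.0, 246.0], [359.0, 291.0], [341.0, 256.0], [479.0, 215.0]]
[0.582  0.0443 0.003 ] 0.0005 planeT [0.5816 0.0439] planeS [0.5843 0.0441]
[0.5417 0.2558 0.0254] 0.0466 planeT [0.5371 0.2375] planeS [0.5261 0.2907]
[0.5968 0.3045 0.0064] 0.0058 planeT [0.5961 0.3017] planeS [0.5964 0.308 ]
[0.6523 0.061  0.0033] 0.0001 planeT [0.6517 0.0607] planeS [0.6541 0.0605]
c [0.5932 0.1664 0.0095] sides [np.float64(0.2165), np.float64(0.076), np.float64(0.2498), np.float64(0.0722)]
```

View pics/comp.png

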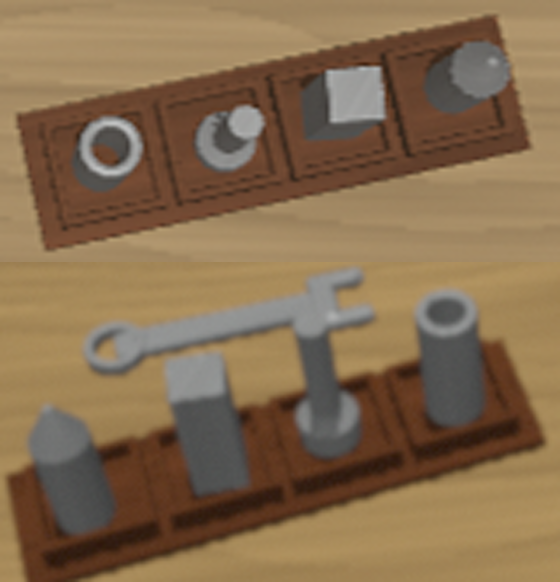

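The crop shows, from the robot's left: tube (top view px 372,264), pin (410,257), square (442,249) and cone (481,240). The lookalikes are the green pin (444,183), the dark cylinder (338,163) and the brass flange (325,254). I choose the steel pin in the rack. The blue mask missed one corner, so I'm loosening it and triangulating the punch tops.

```bash
python3 - <<'E'
from h import *
t=grab('top');s=grab('scene')
T={'tube':((371.7,264.1),(259.7,215.6)),'pin':((410.3,256.9),(217.8,217.5)),'square':((442,249.2),(181.25,237.2)),'cone':((480.9,239.7),(134.7,245.6))}
for n,(a,b) in T.items():
    X,g=tri(t,a,s,b); print(n,X.round(4),round(g,4))
c=np.array([.566,-.169]);u=np.array([-.230,.973])
for y in(.09,.03,-.03,-.09): print('woodpocket',(c+u*y).round(4))
P=[]
for d,roi in((t,(140,200,310,290)),(s,(335,205,515,300))):
    h=cv2.cvtColor(d['frame'],cv2.COLOR_BGR2HSV); m=cv2.inRange(h,(95,60,20),(135,255,255))
    z=np.zeros_like(m);x0,y0,x1,y1=roi;z[y0:y1,x0:x1]=m[y0:y1,x0:x1]
    c=max(cv2.findContours(z,0,2)[0],key=cv2.contourArea)
    q=cv2.approxPolyN(cv2.convexHull(c),4,ensure_convex=True).reshape(-1,2).astype(float); P.append(q)
W=[]
for p in P[0]:
    pj=np.array(proj(s,onplane(t,*p,.006)));k=np.argmin(np.linalg.norm(P[1]-pj,axis=1)); X,g=tri(t,p,s,P[1][k]);W.append(X);print(p,P[1][k],X.round(4),round(g,4))
W=np.array(W);print(W.mean(0).round(4),[np.linalg.norm(W[i]-W[(i+1)%4]).round(4) for i in range(4)])
E
```

```text
tube [ 0.5464 -0.0793  0.077 ] 0.0025
pin [ 0.5576 -0.1409  0.0936] 0.003
square [ 0.5742 -0.1967  0.0762] 0.0028
cone [ 0.5901 -0.26    0.0857] 0.0019
woodpocket [ 0.5453 -0.0814]
woodpocket [ 0.5591 -0.1398]
woodpocket [ 0.5729 -0.1982]
woodpocket [ 0.5867 -0.2566]
[300. 248.] [341. 256.] [0.582  0.0443 0.003 ] 0.0005
[162. 276.] [480. 215.] [0.5253 0.2922 0.0048] 0.0016
[156. 238.] [503. 246.] [0.5947 0.3085 0.0036] 0.0013
[292. 210.] [359. 291.] [0.6523 0.061  0.0033] 0.0001
[0.5886 0.1765 0.0037] [np.float64(0.2543), np.float64(0.0713), np.float64(0.2542), np.float64(0.0722)]
```

```bash
cat >> h.py <<'E'
def go(x,y,z,h):
    """shift/turn in tool units from the present pose to tcp (x,y,z) with tool-y heading h deg (world)"""
    from scipy.spatial.transform import Rotation as R
    s=env.read_state(); r=R.from_quat(s['tcp_rot']).as_matrix()
    d=r.T@(np.array([x,y,z])-s['position'])/.03
    hy=np.degrees(np.arctan2(r[1,1],r[0,1])); yaw=-((h-hy+180)%360-180)/6
    print('pos',s['position'].round(4),'hy',hy.round(2),'tilt',r[2,2].round(4),'| shift',d.round(2),'yaw',round(yaw,2))
E
python3 -c "
from h import *
go(.545,-.081,.231,13.15)"
```

```text
pos [ 0.1659 -0.6025  0.2311] hy -74.6 tilt -1.0 | shift [ 1.68e+01 -1.34e+01  1.00e-02] yaw -14.62
```

{"method": "carry_out", "body": {"rows": [[[1.2,-1.0,0],-1.0,1],[[2.4,-2.0,0],-2.0,1],[[3.6,-3.0,0],-3.0,1],[[4.8,-4.0,0],-4.0,1],[[6.0,-5.0,0],-5.0,1]]}}

```text
time_s: 0.85
position: [0.3005, -0.4086, 0.2315]
tcp_rot: [0.922, 0.388, 0.0, 0.0]
contact_force: [0.2, -0.7, 0.3]
grip_width: 0.0855
gripper_force: 0.0
```

```bash
python3 -c "
from h import *
go(.545,-.081,.231,13.15)"
```

```text
pos [ 0.3005 -0.4086  0.2315] hy -44.36 tilt -1.0 | shift [ 1.351e+01 -1.810e+00  1.000e-02] yaw -9.58
```

{"method": "carry_out", "body": {"rows": [[[1.4,-0.2,0],-1.0,1],[[2.8,-0.4,0],-2.0,1],[[4.2,-0.6,0],-3.0,1],[[5.6,-0.8,0],-4.0,1],[[7.0,-0.9,0],-5.0,1]]}}

```text
time_s: 1.35
position: [0.4285, -0.2401, 0.2317]
tcp_rot: [0.79, 0.613, -0.0, 0.0]
contact_force: [-0.7, -0.9, 0.2]
grip_width: 0.0855
gripper_force: 0.0
```

```bash
python3 -c "
from h import *
go(.545,-.081,.231,13.15)"
```

```text
pos [ 0.4285 -0.2401  0.2317] hy -14.36 tilt -1.0 | shift [6.1  2.45 0.02] yaw -4.59
```

{"method": "carry_out", "body": {"rows": [[[1.4,0.6,0],-1.1,1],[[2.8,1.1,0],-2.2,1],[[4.2,1.7,0],-3.3,1],[[5.5,2.2,0],-4.6,1],[[6.1,2.45,0],-4.6,1]]}}

```text
time_s: 1.85
position: [0.5469, -0.0789, 0.2315]
tcp_rot: [0.619, 0.785, 0.001, -0.0]
contact_force: [0.3, -0.0, 0.0]
grip_width: 0.0851
gripper_force: 0.0
```

```bash
python3 -c "
from h import *
go(.545,-.081,.231,13.15)
d=grab('wrist','w1'); print(d['T'].round(3).tolist())
for n,p in dict(tube=(.5455,-.0805,.08),pin=(.559,-.14,.092),square=(.573,-.198,.082),cone=(.587,-.257,.088)).items(): print(n,np.round(proj(d,p),1))"
```

```text
pos [ 0.5469 -0.0789  0.2315] hy 13.5 tilt -1.0 | shift [-0.05 -0.08  0.02] yaw 0.06
[[0.973, 0.223, 0.065, 0.531], [0.233, -0.936, -0.264, -0.011], [0.001, 0.272, -0.962, 0.375], [0.0, 0.0, 0.0, 1.0]]
tube [315.2 232.1]
pin [314.5 299.5]
square [314.9 350. ]
cone [314.9 404.9]
```

View pics/w1.png

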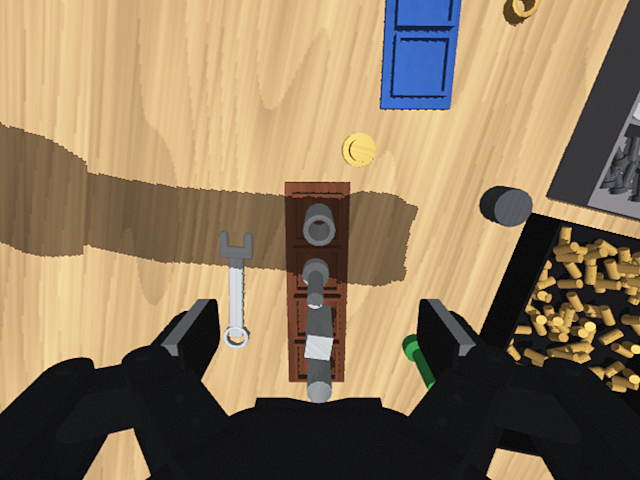

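The wrist view agrees with the triangulation to about 3 mm: tube top (318,229), pin (316,300), square (319,347), cone (319,392). The fingers clear the wrench and the green pin. Descending on the tube.

{"method": "carry_out", "body": {"rows": [[[0.0,0.0,1.5],0.05,1],[[0.0,0.0,3.0],0.05,1],[[0.0,0.0,4.5],0.05,1],[[0.0,0.0,5.7],0.05,1],[[0.0,0.0,6.5],0.05,1]]}}

```text
time_s: 2.4
position: [0.5436, -0.0834, 0.0336]
tcp_rot: [0.625, 0.781, -0.001, -0.001]
contact_force: [0.6, -0.4, 0.9]
grip_width: 0.0853
gripper_force: 0.0
```

{"method": "carry_out", "body": {"rows": [[[0,0,0],0,0.7],[[0,0,0],0,0.5],[[0,0,0],0,0.3],[[0,0,0],0,0.2],[[0,0,0],0,0]]}}

```text
time_s: 2.9
position: [0.5466, -0.0832, 0.0382]
tcp_rot: [0.625, 0.781, 0.001, 0.002]
contact_force: [-0.4, -0.4, 8.2]
grip_width: 0.028
gripper_force: 58.7
```

{"method": "carry_out", "body": {"rows": [[[0,0,0],0,0],[[0,0,0],0,0],[[0,0,0],0,0],[[0,0,0],0,0],[[0,0,0],0,0]]}}

```text
time_s: 3.4
position: [0.5466, -0.0833, 0.0381]
tcp_rot: [0.625, 0.781, 0.001, 0.002]
contact_force: [-0.6, -0.1, 7.2]
grip_width: 0.0279
gripper_force: 58.7
```

{"method": "carry_out", "body": {"rows": [[[0,0,-0.3],0,0],[[0,0,-1.2],0,0],[[0,0,-2.4],0,0],[[0,0,-3.4],0,0],[[0,0,-4.0],0,0]]}}

```text
time_s: 3.9
position: [0.5457, -0.083, 0.1594]
tcp_rot: [0.625, 0.781, 0.001, 0.001]
contact_force: [-0.5, 0.5, -2.5]
grip_width: 0.0281
gripper_force: 59.4
```

{"method": "carry_out", "body": {"rows": [[[0,0,0],0,0],[[0,0,0],0,0],[[0,0,0],0,0],[[0,0,0],0,0],[[0,0,0],0,0]]}}

```text
time_s: 4.4
position: [0.5446, -0.083, 0.1553]
tcp_rot: [0.624, 0.781, -0.0, -0.001]
contact_force: [0.4, 0.1, -1.9]
grip_width: 0.0282
gripper_force: 59.4
```

```bash
python3 -c "
from h import *
go(.6089,.0888,.158,13.0)
d=grab('wrist','w2');s=env.read_state();print(s['contact_force'],s['grip_width'])
p=s['position'];
from scipy.spatial.transform import Rotation as R
r=R.from_quat(s['tcp_rot']).as_matrix()
for dx in(0,.003,.006): print(dx,np.round(proj(d,p+r@np.array([dx,0,-.044])),1))"
```

```text
pos [ 0.5446 -0.083   0.1553] hy 12.71 tilt -1.0 | shift [ 5.11  3.35 -0.09] yaw -0.05
[ 0.12292184 -0.23195147 -2.77695838] 0.028409628956466794
0 [316.7 363.1]
0.003 [316.6 355.4]
0.006 [316.6 347.7]
```

View pics/w2.png

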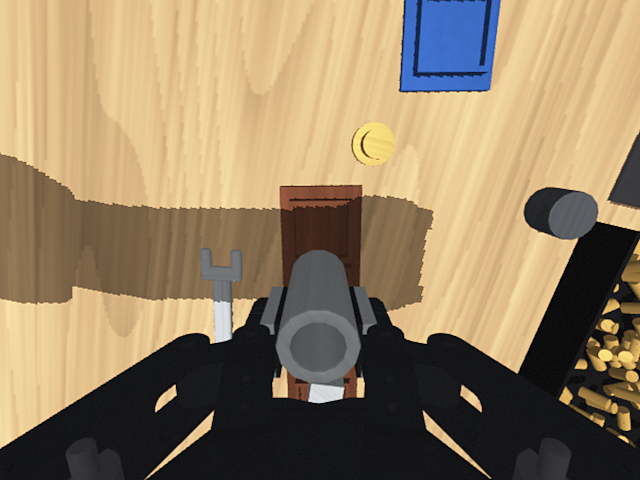

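{"method": "carry_out", "body": {"rows": [[[0.8,0.5,0],0,0],[[2.0,1.3,0],0,0],[[3.3,2.2,0],0,0],[[4.4,3.0,0],0,0],[[4.95,3.35,0],0,0]]}}

```text
time_s: 4.95
position: [0.6111, 0.089, 0.156]
tcp_rot: [0.623, 0.782, 0.001, -0.001]
contact_force: [0.0, -0.0, -2.1]
grip_width: 0.028
gripper_force: 59.6
```

{"method": "carry_out", "body": {"rows": [[[0,0,0],0,0],[[0,0,0],0,0],[[0,0,0],0,0],[[0,0,0],0,0],[[0,0,0],0,0]]}}

```text
time_s: 5.45
position: [0.6105, 0.0826, 0.1564]
tcp_rot: [0.625, 0.78, -0.0, 0.0]
contact_force: [0.8, 0.2, -2.9]
grip_width: 0.028
gripper_force: 59.6
```

```bash
python3 -c "
from h import *
go(.6089+.0012,.0888-.0055,.0385,13.0)"
```

```text
pos [0.6105 0.0826 0.1564] hy 12.6 tilt -1.0 | shift [ 0.03 -0.01  3.93] yaw -0.07
```

{"method": "carry_out", "body": {"rows": [[[0,0,0.8],0,0],[[0,0,1.8],0,0],[[0,0,2.6],0,0],[[0,0,3.1],0,0],[[0,0,3.3],0,0]]}}

```text
time_s: 5.95
position: [0.6098, 0.0832, 0.0559]
tcp_rot: [0.625, 0.781, -0.001, -0.001]
contact_force: [-0.2, 0.2, -2.8]
grip_width: 0.0281
gripper_force: 59.7
```

{"method": "carry_out", "body": {"rows": [[[0,0,0.12],0,0],[[0,0,0.24],0,0],[[0,0,0.36],0,0],[[0,0,0.48],0,0],[[0,0,0.6],0,0]]}}

```text
time_s: 6.45
position: [0.6108, 0.0838, 0.0395]
tcp_rot: [0.625, 0.781, 0.0, 0.0]
contact_force: [-0.5, 0.6, -1.9]
grip_width: 0.0281
gripper_force: 59.7
```

{"method": "carry_out", "body": {"rows": [[[0,0,0],0,0],[[0,0,0],0,0],[[0,0,0],0,0],[[0,0,0],0,0],[[0,0,0],0,0]]}}

```text
time_s: 6.95
position: [0.6106, 0.0839, 0.0394]
tcp_rot: [0.625, 0.781, 0.0, 0.0]
contact_force: [-0.4, 0.2, -3.2]
grip_width: 0.0278
gripper_force: 59.7
```

{"method": "carry_out", "body": {"rows": [[[0,0,0.03],0,0],[[0,0,0.05],0,0],[[0,0,0.07],0,0],[[0,0,0.07],0,0],[[0,0,0.07],0,0]]}}

```text
time_s: 7.45
position: [0.6107, 0.0839, 0.0382]
tcp_rot: [0.625, 0.781, 0.0, 0.0]
contact_force: [-3.0, -0.7, 6.4]
grip_width: 0.028
gripper_force: 60.9
```

Contact. Open gently, then rise.

{"method": "carry_out", "body": {"rows": [[[0,0,0],0,0.38],[[0,0,0],0,0.42],[[0,0,0],0,0.5],[[0,0,0],0,0.7],[[0,0,0],0,1]]}}

```text
time_s: 7.95
position: [0.6106, 0.0839, 0.0371]
tcp_rot: [0.625, 0.781, 0.0, -0.0]
contact_force: [0.2, 0.2, -1.0]
grip_width: 0.0697
gripper_force: 0.0
```

{"method": "carry_out", "body": {"rows": [[[0,0,0],0,1],[[0,0,0],0,1],[[0,0,0],0,1],[[0,0,-0.5],0,1],[[0,0,-1.5],0,1]]}}

```text
time_s: 8.45
position: [0.609, 0.0836, 0.0813]
tcp_rot: [0.624, 0.781, -0.001, -0.002]
contact_force: [-0.3, -0.1, -0.3]
grip_width: 0.0853
gripper_force: 0.0
```

{"method": "carry_out", "body": {"rows": [[[0,0,-1.4],0,1],[[0,0,-2.8],0,1],[[0,0,-3.6],0,1],[[0,0,-4.0],0,1],[[0,0,-4.0],0,1]]}}

```text
time_s: 8.95
position: [0.6113, 0.084, 0.2043]
tcp_rot: [0.625, 0.781, 0.001, 0.001]
contact_force: [-0.5, 0.4, -0.0]
grip_width: 0.0856
gripper_force: 0.0
```

```bash
python3 -c "
from h import *
go(.559,-.140,.2,13.15)
d=grab('wrist','w3');t=grab('top');s=grab('scene')
A=cv2.resize(t['frame'][200:300,150:310],(560,350));B=cv2.resize(s['frame'][170:270,190:365],(560,240))
cv2.imwrite('pics/c2.png',np.vstack([A,B]))
print(np.round(proj(t,(.6089,.0888,.08)),1),np.round(proj(t,(.6089,.0888,.01)),1))"
```

```text
pos [0.6113 0.084  0.2043] hy 12.69 tilt -1.0 | shift [-6.9  -3.34  0.14] yaw -0.08
[271.7 224.8] [275.6 232.2]
```

View pics/w3.png

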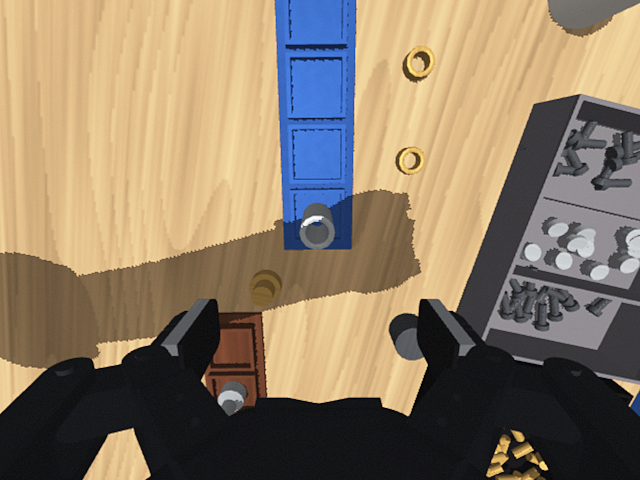

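The tube stands upright in the right-end blue pocket (px 317,225). Next, the pin.

{"method": "carry_out", "body": {"rows": [[[-1.2,-0.6,0],-0.08,1],[[-2.7,-1.3,0],-0.08,1],[[-4.2,-2.0,0],-0.08,1],[[-5.7,-2.7,0],-0.08,1],[[-6.9,-3.3,0],-0.08,1]]}}

```text
time_s: 9.6
position: [0.5576, -0.143, 0.2002]
tcp_rot: [0.622, 0.783, -0.001, -0.001]
contact_force: [1.6, -0.1, -0.7]
grip_width: 0.0853
gripper_force: 0.0
```

{"method": "carry_out", "body": {"rows": [[[0,0,0],0,1],[[0,0,0],0,1],[[0,0,0],0,1],[[0,0,0],0,1],[[0,0,0],0,1]]}}

```text
time_s: 10.1
position: [0.5597, -0.1383, 0.202]
tcp_rot: [0.62, 0.784, 0.0, -0.0]
contact_force: [1.0, -0.4, -0.1]
grip_width: 0.0853
gripper_force: 0.0
```

```bash
python3 -c "
from h import *
go(.5595,-.1395,.052,13.15)
d=grab('wrist','w4');cv2.imwrite('pics/w4.png',d['frame'][150:,150:490])
for n,p in dict(pin=(.5595,-.1395,.092),pinfoot=(.5595,-.1395,.026),square=(.573,-.198,.082)).items(): print(n,np.round(proj(d,p)-np.array([150,150]),1))"
```

```text
pos [ 0.5597 -0.1383  0.202 ] hy 13.31 tilt -1.0 | shift [-0.04 -0.02  5.  ] yaw 0.03
pin [166.7  94.1]
pinfoot [167.   75.9]
square [166.5 157.8]
```

View pics/w4.png

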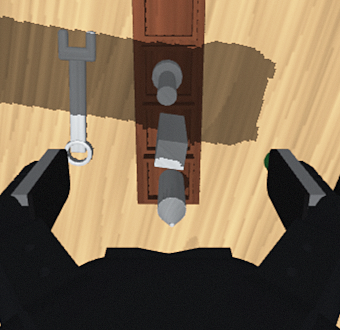

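The pin top (167,96 in the crop) is within 2 px of the prediction. Descending.

{"method": "carry_out", "body": {"rows": [[[-0.03,0,1.2],0,1],[[-0.03,0,2.5],0,1],[[-0.03,0,3.7],0,1],[[-0.03,0,4.6],0,1],[[-0.03,0,5.0],0,1]]}}

```text
time_s: 10.65
position: [0.5583, -0.1399, 0.0496]
tcp_rot: [0.621, 0.784, -0.001, -0.002]
contact_force: [0.8, 0.1, -0.7]
grip_width: 0.0854
gripper_force: 0.0
```

{"method": "carry_out", "body": {"rows": [[[0,0,0],0,0.8],[[0,0,0],0,0.6],[[0,0,0],0,0.4],[[0,0,0],0,0.2],[[0,0,0],0,0]]}}

```text
time_s: 11.15
position: [0.5603, -0.141, 0.0533]
tcp_rot: [0.621, 0.784, 0.0, 0.001]
contact_force: [-0.1, 0.1, 4.4]
grip_width: 0.0145
gripper_force: 58.3
```

{"method": "carry_out", "body": {"rows": [[[0,0,0],0,0],[[0,0,0],0,0],[[0,0,0],0,0],[[0,0,0],0,0],[[0,0,0],0,0]]}}

```text
time_s: 11.65
position: [0.5603, -0.141, 0.0533]
tcp_rot: [0.621, 0.784, 0.0, 0.001]
contact_force: [-1.4, -0.3, 7.7]
grip_width: 0.0148
gripper_force: 58.4
```

{"method": "carry_out", "body": {"rows": [[[0,0,-0.3],0,0],[[0,0,-1.2],0,0],[[0,0,-2.4],0,0],[[0,0,-3.4],0,0],[[0,0,-4.0],0,0]]}}

```text
time_s: 12.15
position: [0.5603, -0.1406, 0.1751]
tcp_rot: [0.621, 0.784, 0.001, 0.001]
contact_force: [-0.0, -0.1, -2.3]
grip_width: 0.0149
gripper_force: 58.6
```

{"method": "carry_out", "body": {"rows": [[[0,0,0],0,0],[[0,0,0],0,0],[[0,0,0],0,0],[[0,0,0],0,0],[[0,0,0],0,0]]}}

```text
time_s: 12.65
position: [0.5592, -0.1406, 0.1711]
tcp_rot: [0.621, 0.784, -0.0, -0.001]
contact_force: [0.2, 1.0, -3.2]
grip_width: 0.0146
gripper_force: 58.6
```

```bash
cat >> h.py <<'E'
def held(name,htop):
    from scipy.spatial.transform import Rotation as R
    d=grab('wrist');s=env.read_state();r=R.from_quat(s['tcp_rot']).as_matrix()
    print(s['contact_force'].round(1),s['grip_width'].round(4))
    for dx in(-.004,0,.004,.008): print(dx,np.round(proj(d,s['position']+r@np.array([dx,0,-htop]))-np.array([200,200]),1))
    cv2.imwrite('pics/'+name+'.png',cv2.resize(d['frame'][200:440,200:440],(480,480)))
E
python3 -c "
from h import *
go(.5954,.1473,.052,13.0); held('pinheld',.040)"
```

```text
pos [ 0.5592 -0.1406  0.1711] hy 13.19 tilt -1.0 | shift [9.06 3.37 3.97] yaw 0.03Traceback (most recent call last):
  File "<string>", line 3, in <module>
    go(.5954,.1473,.052,13.0); held('pinheld',.040)
                               ~~~~^^^^^^^^^^^^^^^^
  File "h.py", line 28, in held
    print(s['contact_force'].round(1),s['grip_width'].round(4))
                                      ^^^^^^^^^^^^^^^^^^^^^
AttributeError: 'float' object has no attribute 'round'
```

The pin is held (opening 14.6 mm, about 2 N hanging), with roughly 1 mm offset. Carrying it over.

{"method": "carry_out", "body": {"rows": [[[0.5,0.2,0],0,0],[[1.5,0.6,0],0,0],[[2.7,1.0,0],0,0],[[4.0,1.5,0],0,0],[[5.3,2.0,0],0,0]]}}

```text
time_s: 13.2
position: [0.5817, 0.0305, 0.1722]
tcp_rot: [0.621, 0.784, 0.0, -0.0]
contact_force: [0.8, -1.1, -2.0]
grip_width: 0.0144
gripper_force: 58.6
```

{"method": "carry_out", "body": {"rows": [[[1.2,0.4,0],0,0],[[2.3,0.8,0],0,0],[[3.2,1.2,0],0,0],[[3.7,1.37,0],0,0],[[3.7,1.37,0],0,0]]}}

```text
time_s: 13.7
position: [0.5958, 0.1492, 0.1721]
tcp_rot: [0.619, 0.785, 0.001, -0.001]
contact_force: [0.3, -0.0, -2.5]
grip_width: 0.0146
gripper_force: 58.6
```

{"method": "carry_out", "body": {"rows": [[[0,0,0],0,0],[[0,0,0],0,0],[[0,0,0],0,0],[[0,0,0],0,0],[[0,0,0],0,0]]}}

```text
time_s: 14.2
position: [0.5966, 0.1445, 0.1723]
tcp_rot: [0.622, 0.783, -0.0, 0.0]
contact_force: [0.1, -0.1, -2.3]
grip_width: 0.0146
gripper_force: 58.6
```

```bash
sed -i "s/s\['grip_width'\].round(4)/round(s['grip_width'],4)/" h.py; python3 -c "
from h import *
go(.5956,.1463,.052,13.0); held('pinheld',.040)"
```

```text
pos [0.5966 0.1445 0.1723] hy 13.12 tilt -1.0 | shift [ 0.07 -0.02  4.01] yaw 0.02
[-0.   0.4 -1.3] 0.0146
-0.004 [116.4 164.9]
0 [116.4 155.2]
0.004 [116.4 145.2]
0.008 [116.4 135.1]
```

View pics/pinheld.png

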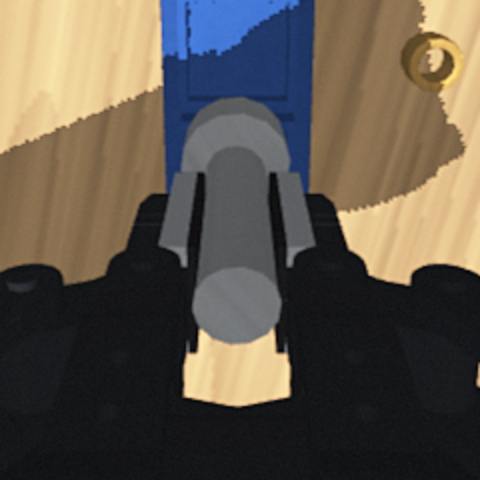

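The pin hangs straight, top at (118,152) in the half-scale crop, so +1.3 mm. Lowering.

{"method": "carry_out", "body": {"rows": [[[0.06,0,0.8],0,0],[[0.06,0,1.8],0,0],[[0.06,0,2.6],0,0],[[0.06,0,3.2],0,0],[[0.06,0,3.5],0,0]]}}

```text
time_s: 14.75
position: [0.5953, 0.1465, 0.0654]
tcp_rot: [0.621, 0.784, -0.001, -0.001]
contact_force: [-0.5, 0.3, -1.6]
grip_width: 0.0143
gripper_force: 58.7
```

{"method": "carry_out", "body": {"rows": [[[0,0,0.15],0,0],[[0,0,0.3],0,0],[[0,0,0.4],0,0],[[0,0,0.44],0,0],[[0,0,0.44],0,0]]}}

```text
time_s: 15.25
position: [0.5963, 0.147, 0.0543]
tcp_rot: [0.621, 0.784, 0.0, 0.0]
contact_force: [-0.7, 0.1, -2.0]
grip_width: 0.0143
gripper_force: 58.7
```

{"method": "carry_out", "body": {"rows": [[[0,0,0],0,0],[[0,0,0],0,0],[[0,0,0.03],0,0],[[0,0,0.04],0,0],[[0,0,0.04],0,0]]}}

```text
time_s: 15.75
position: [0.5963, 0.1471, 0.0533]
tcp_rot: [0.621, 0.784, 0.0, 0.0]
contact_force: [-0.5, 0.0, 5.0]
grip_width: 0.015
gripper_force: 59.3
```

Contact at the same height as at the pick. Release and rise.

{"method": "carry_out", "body": {"rows": [[[0,0,0],0,0.2],[[0,0,0],0,0.25],[[0,0,0],0,0.4],[[0,0,0],0,0.7],[[0,0,0],0,1]]}}

```text
time_s: 16.25
position: [0.5961, 0.147, 0.0527]
tcp_rot: [0.621, 0.784, -0.0, -0.0]
contact_force: [-0.1, 0.7, 0.6]
grip_width: 0.0615
gripper_force: 0.0
```

{"method": "carry_out", "body": {"rows": [[[0,0,0],0,1],[[0,0,0],0,1],[[0,0,0],0,1],[[0,0,-0.5],0,1],[[0,0,-1.5],0,1]]}}

```text
time_s: 16.75
position: [0.5947, 0.1465, 0.097]
tcp_rot: [0.621, 0.784, -0.002, -0.001]
contact_force: [0.4, -0.7, -0.3]
grip_width: 0.0854
gripper_force: 0.0
```

{"method": "carry_out", "body": {"rows": [[[0,0,-1.2],0,1],[[0,0,-2.4],0,1],[[0,0,-3.2],0,1],[[0,0,-3.5],0,1],[[0,0,-3.5],0,1]]}}

```text
time_s: 17.25
position: [0.5968, 0.1472, 0.2046]
tcp_rot: [0.621, 0.784, 0.001, 0.001]
contact_force: [-0.2, -1.1, -0.1]
grip_width: 0.0855
gripper_force: 0.0
```

```bash
python3 -c "
from h import *
go(.574,-.197,.2,13.15)"
```

```text
pos [0.5968 0.1472 0.2046] hy 13.17 tilt -1.0 | shift [-11.    -3.35   0.15] yaw 0.0
```

{"method": "carry_out", "body": {"rows": [[[-1.0,-0.3,0],0,1],[[-2.3,-0.7,0],0,1],[[-3.8,-1.15,0],0,1],[[-5.3,-1.6,0],0,1],[[-6.8,-2.05,0],0,1]]}}

```text
time_s: 17.75
position: [0.5815, -0.0675, 0.2011]
tcp_rot: [0.621, 0.784, -0.001, -0.001]
contact_force: [1.3, 0.0, -0.6]
grip_width: 0.0853
gripper_force: 0.0
```

{"method": "carry_out", "body": {"rows": [[[-1.5,-0.45,0],0,1],[[-2.9,-0.9,0],0,1],[[-3.9,-1.2,0],0,1],[[-4.2,-1.3,0],0,1],[[-4.2,-1.3,0],0,1]]}}

```text
time_s: 18.25
position: [0.5724, -0.1988, 0.2012]
tcp_rot: [0.622, 0.783, -0.001, -0.001]
contact_force: [-0.7, 0.6, -0.6]
grip_width: 0.0855
gripper_force: 0.0
```

{"method": "carry_out", "body": {"rows": [[[0,0,0],0,1],[[0,0,0],0,1],[[0,0,0],0,1],[[0,0,0],0,1],[[0,0,0],0,1]]}}

```text
time_s: 18.75
position: [0.5737, -0.1966, 0.2029]
tcp_rot: [0.621, 0.784, 0.0, 0.0]
contact_force: [-0.2, -0.2, 0.6]
grip_width: 0.0856
gripper_force: 0.0
```

```bash
python3 -c "
from h import *
go(.574,-.197,.034,13.15)
d=grab('wrist');cv2.imwrite('pics/w5.png',cv2.resize(d['frame'][180:380,230:410],(720,800))[:600])
for n,p in dict(square=(.574,-.197,.082),cone=(.587,-.257,.088)).items(): print(n,np.round((proj(d,p)-np.array([230,180]))*4,1))"
```

```text
pos [ 0.5737 -0.1966  0.2029] hy 13.24 tilt -1.0 | shift [-0.01  0.01  5.63] yaw 0.01
square [350.4 238.7]
cone [345.6 524.8]
```

View pics/w5.png

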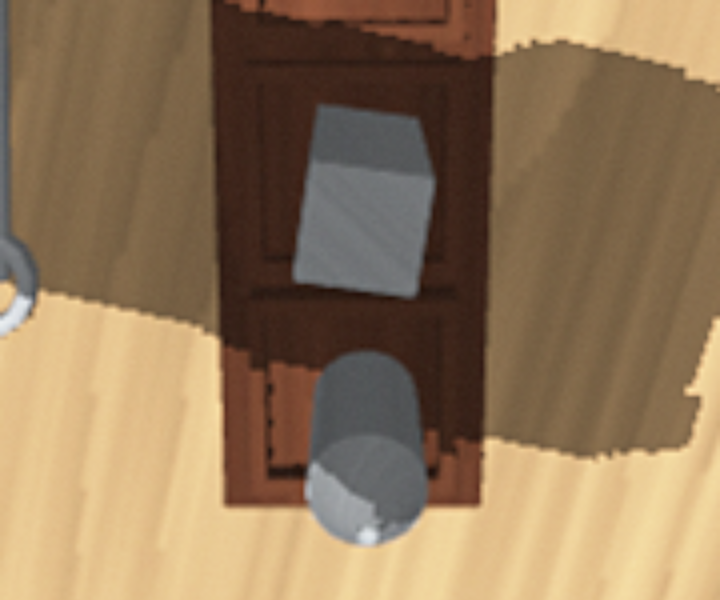

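The square's top is centred at (364,231) and turned about 8.7° clockwise from the tool, so I turn +1.45, shift slightly and descend.

{"method": "carry_out", "body": {"rows": [[[0.05,0.09,1.3],0.8,1],[[0.05,0.09,2.7],1.45,1],[[0.05,0.09,4.1],1.45,1],[[0.05,0.09,5.2],1.45,1],[[0.05,0.09,5.6],1.45,1]]}}

```text
time_s: 19.3
position: [0.5737, -0.1946, 0.0314]
tcp_rot: [0.679, 0.734, -0.001, -0.002]
contact_force: [-0.2, 0.2, -0.0]
grip_width: 0.0854
gripper_force: 0.0
```

{"method": "carry_out", "body": {"rows": [[[0,0,0],0,0.8],[[0,0,0],0,0.6],[[0,0,0],0,0.4],[[0,0,0],0,0.2],[[0,0,0],0,0]]}}

```text
time_s: 19.8
position: [0.5767, -0.1955, 0.0365]
tcp_rot: [0.679, 0.734, 0.0, 0.001]
contact_force: [-1.0, 0.3, 7.6]
grip_width: 0.0253
gripper_force: 59.0
```

{"method": "carry_out", "body": {"rows": [[[0,0,0],0,0],[[0,0,0],0,0],[[0,0,0],0,0],[[0,0,0],0,0],[[0,0,0],0,0]]}}

```text
time_s: 20.3
position: [0.5767, -0.1956, 0.0365]
tcp_rot: [0.679, 0.734, 0.0, 0.001]
contact_force: [-2.4, 0.8, 7.8]
grip_width: 0.0254
gripper_force: 59.0
```

{"method": "carry_out", "body": {"rows": [[[0,0,-0.3],0,0],[[0,0,-1.2],0,0],[[0,0,-2.4],0,0],[[0,0,-3.4],0,0],[[0,0,-4.0],0,0]]}}

```text
time_s: 20.8
position: [0.5765, -0.1952, 0.1579]
tcp_rot: [0.679, 0.734, 0.001, 0.001]
contact_force: [0.0, 0.2, -3.4]
grip_width: 0.0254
gripper_force: 59.3
```

{"method": "carry_out", "body": {"rows": [[[0,0,0],-0.5,0],[[0,0,0],-1.0,0],[[0,0,0],-1.45,0],[[0,0,0],-1.45,0],[[0,0,0],-1.45,0]]}}

```text
time_s: 21.3
position: [0.5756, -0.1952, 0.1549]
tcp_rot: [0.622, 0.783, -0.0, -0.0]
contact_force: [-0.6, -0.1, -3.7]
grip_width: 0.0253
gripper_force: 59.4
```

```bash
python3 -c "
from h import *
go(.5819,.2057,.034,13.0); held('sqheld',.048)"
```

```text
pos [ 0.5756 -0.1952  0.1549] hy 13.1 tilt -1.0 | shift [12.97  3.23  4.03] yaw 0.02
[-0.1  0.1 -3.9] 0.0253
-0.004 [116.5 180.2]
0 [116.4 169.9]
0.004 [116.4 159.4]
0.008 [116.4 148.7]
```

View pics/sqheld.png

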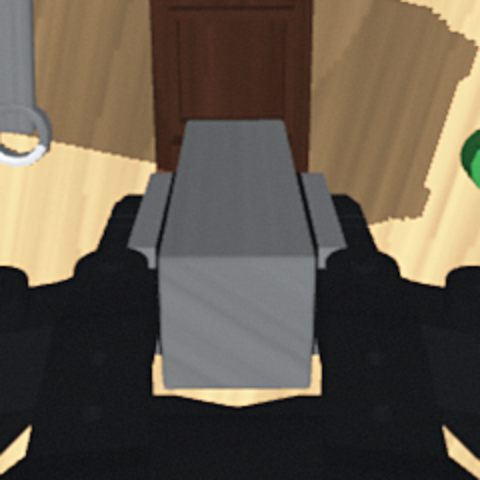

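The square is held flat to the pads and upright, offset about +3 mm. Carrying it 12.87 / 3.23.

{"method": "carry_out", "body": {"rows": [[[0.5,0.1,0],0,0],[[1.5,0.4,0],0,0],[[2.8,0.7,0],0,0],[[4.2,1.0,0],0,0],[[5.6,1.4,0],0,0]]}}

```text
time_s: 21.85
position: [0.5776, -0.0193, 0.1549]
tcp_rot: [0.621, 0.783, 0.0, -0.0]
contact_force: [1.2, -0.2, -2.5]
grip_width: 0.0253
gripper_force: 59.4
```

{"method": "carry_out", "body": {"rows": [[[1.4,0.4,0],0,0],[[2.8,0.7,0],0,0],[[4.2,1.05,0],0,0],[[5.5,1.4,0],0,0],[[6.4,1.6,0],0,0]]}}

```text
time_s: 22.35
position: [0.5799, 0.1811, 0.1551]
tcp_rot: [0.62, 0.785, 0.001, -0.001]
contact_force: [0.0, 0.5, -2.8]
grip_width: 0.0252
gripper_force: 59.4
```

{"method": "carry_out", "body": {"rows": [[[0.6,0.15,0],0,0],[[0.87,0.23,0],0,0],[[0.87,0.23,0],0,0],[[0.87,0.23,0],0,0],[[0.87,0.23,0],0,0]]}}

```text
time_s: 22.85
position: [0.5823, 0.2011, 0.1546]
tcp_rot: [0.622, 0.783, -0.0, 0.0]
contact_force: [0.6, -0.2, -3.7]
grip_width: 0.0254
gripper_force: 59.4
```

```bash
python3 -c "
from h import *
go(.5819+.0007,.2057-.003,.0365,13.0)"
```

```text
pos [0.5823 0.2011 0.1546] hy 13.06 tilt -1.0 | shift [0.05 0.02 3.94] yaw 0.01
```

{"method": "carry_out", "body": {"rows": [[[0.04,0,0.8],0,0],[[0.04,0,1.8],0,0],[[0.04,0,2.6],0,0],[[0.04,0,3.2],0,0],[[0.04,0,3.45],0,0]]}}

```text
time_s: 23.35
position: [0.5811, 0.202, 0.0493]
tcp_rot: [0.622, 0.783, -0.001, -0.001]
contact_force: [-0.0, 0.1, -2.6]
grip_width: 0.0255
gripper_force: 59.4
```

{"method": "carry_out", "body": {"rows": [[[0,0,0.15],0,0],[[0,0,0.3],0,0],[[0,0,0.38],0,0],[[0,0,0.42],0,0],[[0,0,0.42],0,0]]}}

```text
time_s: 23.85
position: [0.582, 0.2041, 0.039]
tcp_rot: [0.621, 0.784, 0.0, 0.0]
contact_force: [-0.3, -0.7, -2.6]
grip_width: 0.0251
gripper_force: 59.4
```

{"method": "carry_out", "body": {"rows": [[[0,0,0],0,0],[[0,0,0],0,0],[[0,0,0.03],0,0],[[0,0,0.05],0,0],[[0,0,0.05],0,0]]}}

```text
time_s: 24.35
position: [0.5818, 0.204, 0.0371]
tcp_rot: [0.621, 0.784, -0.0, -0.0]
contact_force: [-0.2, 0.8, -3.9]
grip_width: 0.0259
gripper_force: 59.4
```

{"method": "carry_out", "body": {"rows": [[[0,0,0.03],0,0],[[0,0,0.05],0,0],[[0,0,0.05],0,0],[[0,0,0.05],0,0],[[0,0,0.05],0,0]]}}

```text
time_s: 24.85
position: [0.5819, 0.2041, 0.0366]
tcp_rot: [0.621, 0.784, 0.0, 0.0]
contact_force: [-3.0, -1.2, 4.7]
grip_width: 0.0252
gripper_force: 60.5
```

Contact. Release and rise.

{"method": "carry_out", "body": {"rows": [[[0,0,0],0,0.33],[[0,0,0],0,0.38],[[0,0,0],0,0.5],[[0,0,0],0,0.7],[[0,0,0],0,1]]}}

```text
time_s: 25.35
position: [0.5819, 0.2041, 0.0356]
tcp_rot: [0.621, 0.784, 0.0, -0.0]
contact_force: [-0.1, 1.0, -0.2]
grip_width: 0.0701
gripper_force: 0.0
```

{"method": "carry_out", "body": {"rows": [[[0,0,0],0,1],[[0,0,0],0,1],[[0,0,0],0,1],[[0,0,-0.5],0,1],[[0,0,-1.5],0,1]]}}

```text
time_s: 25.85
position: [0.5804, 0.2034, 0.0799]
tcp_rot: [0.621, 0.784, -0.002, -0.001]
contact_force: [1.1, -0.1, 1.3]
grip_width: 0.0854
gripper_force: 0.0
```

{"method": "carry_out", "body": {"rows": [[[0,0,-1.4],0,1],[[0,0,-2.8],0,1],[[0,0,-3.7],0,1],[[0,0,-4.0],0,1],[[0,0,-4.0],0,1]]}}

```text
time_s: 26.35
position: [0.5825, 0.2043, 0.2027]
tcp_rot: [0.621, 0.784, 0.001, 0.001]
contact_force: [-1.3, 0.3, -0.6]
grip_width: 0.0854
gripper_force: 0.0
```

```bash
python3 -c "
from h import *
go(.5905,-.259,.2,13.15)"
```

```text
pos [0.5825 0.2043 0.2027] hy 13.18 tilt -1.0 | shift [-15.1   -3.26   0.08] yaw 0.0
```

{"method": "carry_out", "body": {"rows": [[[-1.0,-0.2,0],0,1],[[-2.4,-0.5,0],0,1],[[-3.9,-0.8,0],0,1],[[-5.4,-1.2,0],0,1],[[-6.9,-1.5,0],0,1]]}}

```text
time_s: 26.85
position: [0.5837, -0.0098, 0.1988]
tcp_rot: [0.621, 0.784, -0.001, -0.001]
contact_force: [1.3, 0.6, -0.5]
grip_width: 0.0856
gripper_force: 0.0
```

{"method": "carry_out", "body": {"rows": [[[-1.5,-0.3,0],0,1],[[-3.0,-0.6,0],0,1],[[-4.5,-1.0,0],0,1],[[-6.0,-1.3,0],0,1],[[-7.4,-1.6,0],0,1]]}}

```text
time_s: 27.35
position: [0.5877, -0.2371, 0.1986]
tcp_rot: [0.622, 0.783, -0.001, -0.001]
contact_force: [0.4, 1.1, 1.1]
grip_width: 0.0855
gripper_force: 0.0
```

{"method": "carry_out", "body": {"rows": [[[-0.5,-0.1,0],0,1],[[-0.8,-0.16,0],0,1],[[-0.8,-0.16,0],0,1],[[-0.8,-0.16,0],0,1],[[-0.8,-0.16,0],0,1]]}}

```text
time_s: 27.85
position: [0.5903, -0.2569, 0.2007]
tcp_rot: [0.62, 0.785, 0.0, -0.0]
contact_force: [0.4, 0.5, -0.0]
grip_width: 0.0854
gripper_force: 0.0
```

```bash
python3 -c "
from h import *
go(.5905,-.259,.030,13.15)
d=grab('wrist');cv2.imwrite('pics/w6.png',cv2.resize(d['frame'][180:330,240:400],(640,600)))
for n,p in dict(tip=(.5905,-.259,.088),shoulder=(.5905,-.259,.066)).items(): print(n,np.round((proj(d,p)-np.array([240,180]))*4,1))"
```

```text
pos [ 0.5903 -0.2569  0.2007] hy 13.35 tilt -1.0 | shift [-0.07 -0.01  5.69] yaw 0.03
tip [307.5 257.6]
shoulder [307.8 229.9]
```

View pics/w6.png

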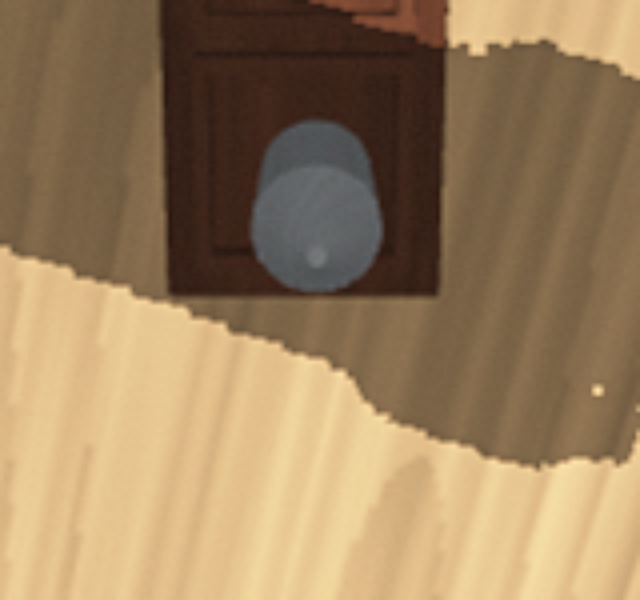

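The cone tip (317,256) matches the prediction (307,258) to 2 mm. Grasping.

{"method": "carry_out", "body": {"rows": [[[-0.05,0.06,1.3],0,1],[[-0.05,0.06,2.7],0,1],[[-0.05,0.06,4.1],0,1],[[-0.05,0.06,5.2],0,1],[[-0.05,0.06,5.65],0,1]]}}

```text
time_s: 28.4
position: [0.5903, -0.2586, 0.028]
tcp_rot: [0.621, 0.784, -0.001, -0.002]
contact_force: [0.1, 0.6, -0.3]
grip_width: 0.0851
gripper_force: 0.0
```

{"method": "carry_out", "body": {"rows": [[[0,0,0],0,0.8],[[0,0,0],0,0.6],[[0,0,0],0,0.4],[[0,0,0],0,0.2],[[0,0,0],0,0]]}}

```text
time_s: 28.9
position: [0.593, -0.2609, 0.0333]
tcp_rot: [0.621, 0.784, 0.0, 0.001]
contact_force: [-0.9, 0.6, 5.8]
grip_width: 0.0268
gripper_force: 58.6
```

{"method": "carry_out", "body": {"rows": [[[0,0,0],0,0],[[0,0,0],0,0],[[0,0,0],0,0],[[0,0,0],0,0],[[0,0,0],0,0]]}}

```text
time_s: 29.4
position: [0.593, -0.2608, 0.0333]
tcp_rot: [0.621, 0.784, 0.0, 0.001]
contact_force: [-1.3, 0.9, 5.7]
grip_width: 0.0265
gripper_force: 58.6
```

{"method": "carry_out", "body": {"rows": [[[0,0,-0.3],0,0],[[0,0,-1.2],0,0],[[0,0,-2.4],0,0],[[0,0,-3.5],0,0],[[0,0,-4.1],0,0]]}}

```text
time_s: 29.9
position: [0.5931, -0.2606, 0.1582]
tcp_rot: [0.621, 0.784, 0.001, 0.002]
contact_force: [1.2, -0.9, -3.4]
grip_width: 0.0263
gripper_force: 59.3
```

{"method": "carry_out", "body": {"rows": [[[0,0,0],0,0],[[0,0,0],0,0],[[0,0,0],0,0],[[0,0,0],0,0],[[0,0,0],0,0]]}}

```text
time_s: 30.4
position: [0.5915, -0.2602, 0.153]
tcp_rot: [0.621, 0.784, -0.0, -0.001]
contact_force: [1.0, -0.2, -3.0]
grip_width: 0.0265
gripper_force: 59.3
```

```bash
python3 -c "
from h import *
go(.5684,.2642,.032,13.0); held('coneheld',.055)"
```

```text
pos [ 0.5915 -0.2602  0.153 ] hy 13.19 tilt -1.0 | shift [17.19  3.24  4.05] yaw 0.03
[ 1.2 -0.5 -2.1] 0.0266
-0.004 [116.5 195.9]
0 [116.5 185.1]
0.004 [116.4 174. ]
0.008 [116.4 162.8]
```

View pics/coneheld.png

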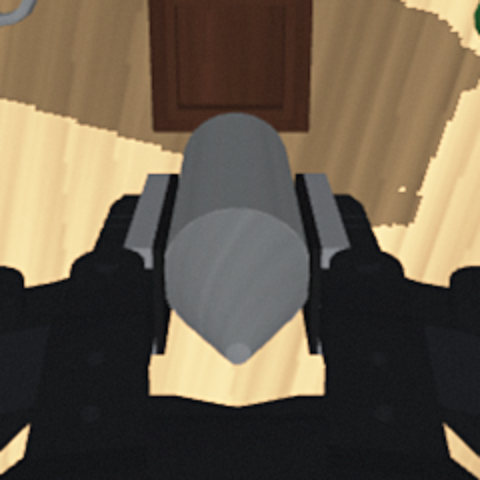

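The cone is held straight with its tip at (119,176), offset +3 mm. Carrying it 17.1 / 3.24 in three calls.

{"method": "carry_out", "body": {"rows": [[[0.5,0.1,0],0,0],[[1.6,0.3,0],0,0],[[3.0,0.55,0],0,0],[[4.4,0.8,0],0,0],[[5.8,1.1,0],0,0]]}}

```text
time_s: 30.95
position: [0.5838, -0.0806, 0.1542]
tcp_rot: [0.621, 0.784, 0.0, -0.0]
contact_force: [0.1, 0.3, -2.8]
grip_width: 0.0267
gripper_force: 59.3
```

{"method": "carry_out", "body": {"rows": [[[1.4,0.25,0],0,0],[[2.8,0.5,0],0,0],[[4.2,0.8,0],0,0],[[5.6,1.1,0],0,0],[[7.0,1.3,0],0,0]]}}

```text
time_s: 31.45
position: [0.5737, 0.133, 0.1543]
tcp_rot: [0.621, 0.784, 0.0, -0.0]
contact_force: [0.3, 0.3, -2.2]
grip_width: 0.0264
gripper_force: 59.3
```

{"method": "carry_out", "body": {"rows": [[[1.4,0.27,0],0,0],[[2.7,0.5,0],0,0],[[3.7,0.7,0],0,0],[[4.2,0.82,0],0,0],[[4.3,0.84,0],0,0]]}}

```text
time_s: 31.95
position: [0.5684, 0.2641, 0.1541]
tcp_rot: [0.62, 0.785, 0.0, -0.0]
contact_force: [0.1, 0.9, -1.7]
grip_width: 0.0266
gripper_force: 59.3
```

{"method": "carry_out", "body": {"rows": [[[0,0,0],0,0],[[0,0,0],0,0],[[0,0,0],0,0],[[0,0,0],0,0],[[0,0,0],0,0]]}}

```text
time_s: 32.45
position: [0.57, 0.2604, 0.1542]
tcp_rot: [0.622, 0.783, -0.0, 0.0]
contact_force: [-0.3, 0.3, -2.2]
grip_width: 0.0266
gripper_force: 59.3
```

```bash
python3 -c "
from h import *
go(.5684+.0007,.2642-.003,.0333,13.0)"
```

```text
pos [0.57   0.2604 0.1542] hy 13.11 tilt -1.0 | shift [ 0.03 -0.02  4.03] yaw 0.02
```

{"method": "carry_out", "body": {"rows": [[[0,0,0.8],0,0],[[0,0,1.8],0,0],[[0,0,2.7],0,0],[[0,0,3.3],0,0],[[0,0,3.5],0,0]]}}

```text
time_s: 32.95
position: [0.5686, 0.2602, 0.047]
tcp_rot: [0.621, 0.783, -0.002, -0.001]
contact_force: [-0.2, 0.2, -2.2]
grip_width: 0.0266
gripper_force: 59.4
```

{"method": "carry_out", "body": {"rows": [[[0,0,0.15],0,0],[[0,0,0.3],0,0],[[0,0,0.4],0,0],[[0,0,0.45],0,0],[[0,0,0.45],0,0]]}}

```text
time_s: 33.45
position: [0.5699, 0.2613, 0.036]
tcp_rot: [0.621, 0.784, 0.0, 0.0]
contact_force: [0.3, 0.4, -2.0]
grip_width: 0.0264
gripper_force: 59.4
```

{"method": "carry_out", "body": {"rows": [[[0,0,0],0,0],[[0,0,0],0,0],[[0,0,0.04],0,0],[[0,0,0.07],0,0],[[0,0,0.07],0,0]]}}

```text
time_s: 33.95
position: [0.5696, 0.2612, 0.0334]
tcp_rot: [0.621, 0.784, -0.0, -0.0]
contact_force: [0.1, -0.2, -3.6]
grip_width: 0.0267
gripper_force: 59.4
```

{"method": "carry_out", "body": {"rows": [[[0,0,0.03],0,0],[[0,0,0.05],0,0],[[0,0,0.05],0,0],[[0,0,0.05],0,0],[[0,0,0.05],0,0]]}}

```text
time_s: 34.45
position: [0.5697, 0.2613, 0.0333]
tcp_rot: [0.621, 0.784, 0.0, 0.0]
contact_force: [-3.7, -2.7, 8.3]
grip_width: 0.0268
gripper_force: 60.6
```

Contact. Release, rise and back away so the racks can be seen.

{"method": "carry_out", "body": {"rows": [[[0,0,0],0,0.35],[[0,0,0],0,0.4],[[0,0,0],0,0.5],[[0,0,0],0,0.7],[[0,0,0],0,1]]}}

```text
time_s: 34.95
position: [0.5697, 0.2613, 0.032]
tcp_rot: [0.621, 0.784, -0.0, -0.0]
contact_force: [-0.5, -0.3, -0.5]
grip_width: 0.0699
gripper_force: 0.0
```

{"method": "carry_out", "body": {"rows": [[[0,0,0],0,1],[[0,0,0],0,1],[[0,0,0],0,1],[[0,0,-0.5],0,1],[[0,0,-1.5],0,1]]}}

```text
time_s: 35.45
position: [0.5683, 0.2605, 0.0762]
tcp_rot: [0.621, 0.784, -0.002, -0.001]
contact_force: [0.5, -0.3, 0.4]
grip_width: 0.0855
gripper_force: 0.0
```

{"method": "carry_out", "body": {"rows": [[[0,0,-1.4],0,1],[[0,0,-2.8],0,1],[[0,0,-4.2],0,1],[[0,-1.0,-4.5],0,1],[[0,-2.0,-4.5],0,1]]}}

```text
time_s: 35.95
position: [0.5117, 0.2486, 0.2156]
tcp_rot: [0.621, 0.784, 0.002, 0.001]
contact_force: [-1.2, 0.2, -1.2]
grip_width: 0.0854
gripper_force: 0.0
```

{"method": "carry_out", "body": {"rows": [[[0,-1.2,0],0,1],[[0,-2.0,0],0,1],[[0,-2.0,0],0,1],[[0,-2.0,0],0,1],[[0,-2.0,0],0,1]]}}

```text
time_s: 36.45
position: [0.4539, 0.2341, 0.2127]
tcp_rot: [0.621, 0.783, 0.001, 0.0]
contact_force: [0.5, 0.3, -0.6]
grip_width: 0.0856
gripper_force: 0.0
```

```bash
python3 -c "
from h import *
t=grab('top');s=grab('scene')
for n,p in dict(cone=(.5684,.2642,.088),square=(.5819,.2057,.082),pin=(.5954,.1473,.092),tube=(.6089,.0888,.08)).items(): print(n,'top',np.round((proj(t,p)-np.array([140,200]))*3.2,0),'scene',np.round((proj(s,p)-np.array([330,190]))*3,0)+[0,288])
A=cv2.resize(t['frame'][200:290,140:315],(560,288));B=cv2.resize(s['frame'][190:290,330:517],(561,300))[:,:560]
cv2.imwrite('pics/end.png',np.vstack([A,B]))"
```

```text
cone top [ 80. 145.] scene [460. 321.]
square top [197. 124.] scene [354. 359.]
pin top [306.  98.] scene [251. 376.]
tube top [422.  79.] scene [138. 423.]
```

View pics/end.png

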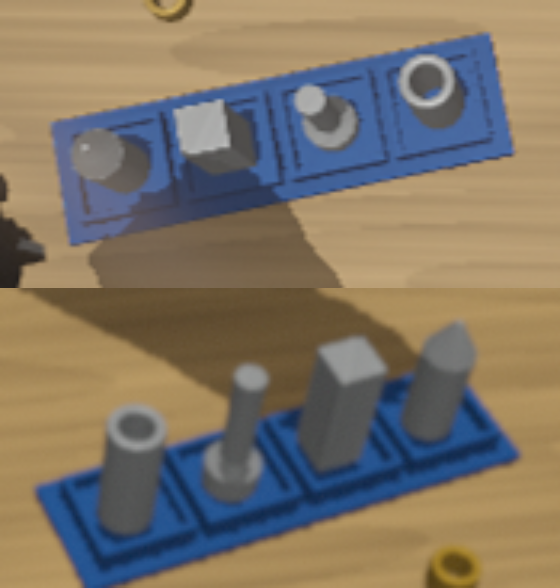

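All four punches stand upright in the order cone, square, pin, tube from the left. Their tops at (85,147), (203,126), (311,99) and (426,81) are within 2 px (about 4 mm) of target. Handing in.

```bash
python3 -c "
from bench import finish_job
print(finish_job())"
```

```text
the job is handed in; nothing more can be done
None
```

I moved all four punches to the blue steel rack in reverse order and handed the job in. Each stands upright in its mirrored pocket, about 4 mm or less from centre in the last camera check; the hand-in call gave no verdict.

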